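# Check a gravity goniometer on its ridge block

## Task

Check that the gravity goniometer's pointer swings freely: pick the instrument up by its black stem, stand the middle of its foot level on the blue rounded ridge of the check block, dial facing you and square to the ridge (the dial's axis along the ridge), and then rock it over sideways on the ridge until the hanging pointer settles on the red mark. Finish while holding it like that, still gripped, its foot resting lightly on the ridge and the pointer at rest on the mark; do not lean hard on it, and leave the other things on the desk alone.

Things in the scene. Friction and masses are not known exactly. Their poses are not given: they have to be found in the camera images.
- gauge: Gravity goniometer, loose, about 0.34 kg, standing on the desk. Origin: middle of the foot's underside, z up; white dial faces -x, to the robot within 0.4 rad; +y left as the robot sees it. Grey foot 34 (x) x 80 (y) x 10 mm; round case 92 mm across, 26 mm thick (33 with bezel), centre at z 58, top at z 104; on it a black stem 22 (x) x 26 (y) mm up to z 152. Grip it over the 26 mm, along y.
- grip_point (a point): Point inside the stem, on its axis, 130 mm above the foot's underside: where to grip (with the TCP here the fingertips just clear the case).
- foot_middle (a point): Middle of the foot's underside (the gauge's origin): rests on the ridge.
- pointer (a joint): Angle of the black pendulum pointer on the dial, about the gauge's +x; hangs from the dial's centre, swings about 3 times a second, settles in 1 s. 0: gauge upright; positive: tip towards the gauge's +y. It reads minus the gauge's roll about its +x: leaning the gauge's top to +y (the robot's left) makes it positive. Is reported while held too.
- mark (a joint): Angle of the red mark, a tab 6 mm wide on the dial's lower rim, in the same sense as the pointer: 0.20 to 0.45, left of the middle as the robot sees it. Stiff, stays as set. The pointer is on the mark when both joints agree within about 0.08.
- pointer_tip (a point): Tip of the pointer, 37 mm from the dial's centre, 16 mm in front of the gauge's middle plane.
- mark_point (a point): Middle of the red mark at the pointer tip's radius: the tip lies here when the pointer is on the mark.
- block: Check block, fixed to the desk. Origin: centre of its underside, z up; x points away from the robot within 0.3 rad. Grey base 100 (x) x 80 (y) x 14 mm; on it a blue ridge 70 mm long along the block's x, 24 mm thick, its top a half-round of radius 12 mm, 62 mm above the desk.
- ridge_top (a point): Middle of the ridge's highest line, 62 mm above the desk: where the middle of the foot goes.
- mouse: Black computer mouse on the mat, 115 x 55 x 36 mm; leave alone. Origin: centre of its underside.
- label_roll: White roll of labels, 58 mm across, 33 mm high; leave alone. Origin: centre of its underside.
- filter_1: White round breathing filter, 96 mm across, 104 mm high, at the right; leave alone. Origin: centre of its underside.
- mug: White mug 79 x 114 x 89 mm, behind the mouse, fixed; leave alone. Origin: centre of its underside.
- pc_tower: Black computer tower standing at the right, between the arm's starting place and the work: 185 mm wide (y), 360 mm deep (x) and 406 mm high, fixed. Origin: centre of its underside. Swing the arm round in front of it.

How it is judged (in metres and radians):
On the way, in this order (a step that is already met when the one before it is completed fails the run):
1. the gauge is lifted off the desk, gripped (contact force between gauge and the fingers above 1 N and height (world z) of gauge above 0.02 m and angle between gauge's own z axis and vertical below 0.5 rad), for 0.2 s.
2. held level (within 0.1 rad), its foot rests with its middle on the ridge, square to it (contact force between gauge and the fingers above 1 N and contact force between gauge and block above 0.4 N and y of ridge_top in the frame of gauge between -0.022 and 0.022 m and x of ridge_top in the frame of gauge between -0.03 and 0.03 m and angle between the x axis of gauge and the x axis of block, either way round below 0.25 rad and angle between gauge's own z axis and vertical below 0.1 rad), for 0.2 s.
At the end, for the whole second after the job is handed in: Gauge still gripped (over 1 N), off the desk and still; foot on the ridge with over 0.4 N, ridge within 22 mm of the foot's middle across and 30 mm along, dial axis within 0.25 rad of the ridge line; pointer at rest, tip within 3 mm of the red mark's middle, all through the last second (contact force between gauge and the fingers above 1 N and contact force between gauge and block above 0.4 N and y of ridge_top in the frame of gauge between -0.022 and 0.022 m and x of ridge_top in the frame of gauge between -0.03 and 0.03 m and angle between the x axis of gauge and the x axis of block, either way round below 0.25 rad and distance between pointer_tip and mark_point below 0.003 m and velocity of joint pointer between -0.35 and 0.35 rad/s and height (world z) of gauge above 0.048 m and linear speed of gauge below 0.02 m/s and angular speed of gauge below 0.1 rad/s); the arm keeps its last pose, push and grip.
It fails at once if the gauge is pressed hard on the block (over 40 N) (contact force between gauge and block above 40 N).
It fails at once if the gauge is dropped or laid over (tilt over 0.9 rad) (angle between gauge's own z axis and vertical above 0.9 rad).
It fails at once if another thing on the desk is moved by more than 20 mm (distance of any of mouse, label_roll, filter_1 from where it was at the start of the episode above 0.02 m).
It also fails if it takes over 45 s, if anything falls off the work surface, if the arm or the gripper's body presses on something with over 40 N, if the wrist force passes 120 N, or if a joint passes its speed limit or range.

## Robot

A 6-joint arm with a two-finger parallel gripper is mounted at the origin on a cart in front of the work surface, level with it; the furniture and walls round the work are solid. World frame = base frame: x ahead of the robot, y to its left, z up, the work surface at z = 0. Lengths are in m, angles in degrees, forces in N, time in s.
With the tool pointing down it reaches from about 0.4 to 0.825 m from the base axis. Payload 7 kg.
Tool frame: the origin (TCP) lies between the finger pads, 19 mm behind the fingertips; this is the grasp point; z points along the fingers, y is the line along which they close (so a half turn about z gives the same grasp; the last joint's range is limited). The gripper opens to 88 mm and grips with 3 to 60 N. Pads are 19 mm wide; open, the fingers measure 130 mm over their backs; the gripper's body (78 mm by 193 mm) begins 47 mm behind the grasp point.
Start: joints at [-54.368, 20.546, 0.682, 0, -70.136, -16.507], TCP at [0.221, -0.638, 0.245] pointing down, gripper open.
Joint ranges: [-176.03, 176.03], [-82.01, 121.73], [-58.28, 71.71], [-173.87, 95.51], [-174.79, -0.11], [-173.66, 173.66]. Speed limits (degrees/s): [136.94, 136.94, 172.46, 180, 180, 180].

## Interface

Orientations are given as [roll, pitch, yaw] about the fixed x, y, z axes, in that order (R = Rz(yaw) Ry(pitch) Rx(roll)).
In Python, from plant import ctrl, viewer, close_job gives the robot as it stands. The module is installed in compiled form; this text tells all that it offers.
- The arm moves only by the tool step_arm, never from a script. Its argument "moves" is a list that holds one entry, the list of rows, each a list of 5 numbers: the shift along the world's x, y, z in cm, then the turn about the world's z in rad, then the finger opening in cm, from 0 to 8.76. In form: [[[tx, ty, tz, twist, grip], ...]]. A call has 1 to 10 rows; each row shifts and turns the commanded pose from where the row before left it; what a row does not reach is not made up. A row lasts 1/10 s, in which the tool goes at most 50 mm and 8.59 degrees, less where a joint would pass 70% of its speed; a pose out of reach is approached as far as the arm can. A call with a gripper value outside its range is refused whole. The fingers move at their own pace and stop on an object; the grip force is fixed at half the most. Time passes only in rows, so rows that do not move let the fingers close. It gives the time, the measured TCP pose, the force, the opening and the grip force at its end, in the units of the state.
- ctrl.get_obs(): the state, without advancing time (a new reading comes with each control period).
- viewer.snapshot(name): name is "side" or "top"; returns (picture, depth): 420x560x3 uint8, blue, green, red; 420x560 float32, m along the optical axis (not along the pixel's ray), 0 where there is no reading.
- viewer.camera_info(name): a dict with "camera_matrix" (3x3 intrinsics, pixels), "k1" (the pictures are not rectified: a ray, as slopes to the right and down, at radius r is drawn at 1 + k1 r^2 times it, then the intrinsics apply), "eye" and "orientation" of the camera in the world. Camera axes: x right, y down, z forward; pixel columns grow to the right and rows downward; lengths in m; the calibration is good to about 2 mm. A picture is of the moment at which its call begins. camera_info takes no time and is no camera call.
- close_job(): hands the job in; it is judged then, once.
The state is a dict: "clock": time; "joint_pos": joint angles; "qvel": joint speeds; "tau": joint torques, N m; "tool_pos": TCP position; "orientation": TCP orientation; "force": force on the tool from outside, world axes, zero at the start; "moment": the same for the moment, N m; "opening": finger opening in m; "gripper_force": force on a finger pad.
Only numpy, scipy, OpenCV 4.12 (cv2) and the standard library are available. Lean on these libraries where they do the work, as an engineer would, in place of code of your own. Each camera call takes 0.05 s, during which the arm holds its last target. There are 200 camera calls.

## Working session

There is one attempt and no reset: what is moved stays moved. The work goes in short steps, Python scripts to look and compute and a tool call to move; the robot and the scene stay as the last step left them, time stands still between calls to the robot, and variables do not carry over. Pictures are saved under pics/ and viewed, at most 10 in all, crops included, and the job is handed in when it is done.

Besides the shell and the picture viewer there is one more tool, called after "Call:" by a JSON object that holds its "name" and its "arguments", one argument or row to a line. step_arm: Moves the arm, as the interface text tells. Its arguments: {"type":"object","properties":{"moves":{"type":"array","items":{"type":"array","items":{"type":"array","items":{"type":"number"}}}}},"required":["moves"]}

```bash
mkdir -p pics; cat >h.py <<'E'
import numpy as np, cv2
from plant import ctrl, viewer, close_job
from scipy.spatial.transform import Rotation as R
def cam(n):
    c=viewer.camera_info(n); o=np.array(c["orientation"],float)
    M=o if o.shape==(3,3) else R.from_euler('xyz',o,degrees=True).as_matrix()
    return np.array(c["camera_matrix"]),c["k1"],np.array(c["eye"]),M
def rays(n,px):
    K,k1,e,M=cam(n); px=np.atleast_2d(np.asarray(px,float))
    d=np.c_[(px[:,0]-K[0,2])/K[0,0],(px[:,1]-K[1,2])/K[1,1]]; u=d.copy()
    for _ in range(20): u=d/(1+k1*(u**2).sum(1,keepdims=True))
    return e,np.c_[u,np.ones(len(u))]@M.T   # camera-z unit rays
def onplane(n,px,z):
    e,r=rays(n,px); return e+r*((z-e[2])/r[:,2:3])
def pts(n,dep,px):
    px=np.atleast_2d(px); e,r=rays(n,px); return e+r*dep[px[:,1],px[:,0]][:,None]
E
python3 - <<'E'
from h import *
for n in("side","top"):
    p,d=viewer.snapshot(n); cv2.imwrite(f"pics/{n}0.png",p); np.savez(f"{n}0.npz",p=p,d=d); print(viewer.camera_info(n))
print(ctrl.get_obs())
E
```

```text
{'camera_matrix': array([[394.20566553,   0.        , 283.49886636],
       [  0.        , 394.20566553, 199.64236857],
       [  0.        ,   0.        ,   1.        ]]), 'k1': -0.0727989839351887, 'eye': array([0.77839015, 0.32367303, 0.8705022 ]), 'orientation': array([-151.81178207,    0.29425931,  141.11952179])}
{'camera_matrix': array([[395.87654023,   0.        , 282.81146463],
       [  0.        , 395.87654023, 214.53623801],
       [  0.        ,   0.        ,   1.        ]]), 'k1': -0.018948016897600013, 'eye': array([ 0.3633542 , -0.02464342,  0.96155998]), 'orientation': array([-169.28603681,    1.24845731,  -90.80276661])}
{'clock': 0.1, 'joint_pos': array([-5.43668174e+01,  2.05869546e+01,  6.40435613e-01, -1.81184633e-02,
       -7.01356770e+01, -1.65069683e+01]), 'qvel': array([-0.04516782, -0.1319808 ,  0.03035479,  0.11439852, -0.05456479,
       -0.0613408 ]), 'tau': array([ 4.32080069e-04, -5.84161878e+01,  2.93750685e+01,  7.01543033e+00,
        1.01429559e-02, -8.60570026e-05]), 'tool_pos': array([ 0.22101637, -0.63736895,  0.24453013]), 'orientation': array([ 1.79916352e+02, -7.02515315e-03, -1.60879949e+02]), 'force': array([ 0.6358979 , -0.44761834,  0.49097561]), 'moment': array([-0.0091987 ,  0.02252236,  0.0560217 ]), 'gripper_force': 0.0, 'opening': 0.08742999078990263}
```

View pics/side0.png

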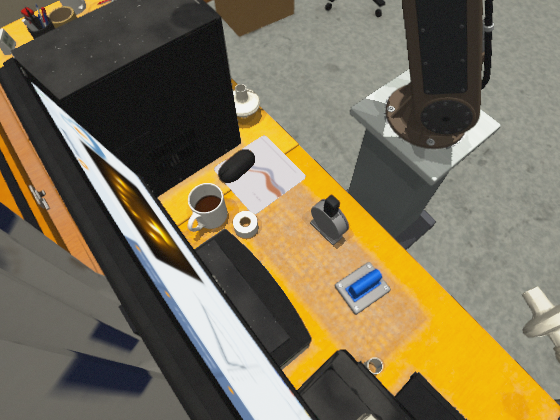

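View pics/top0.png

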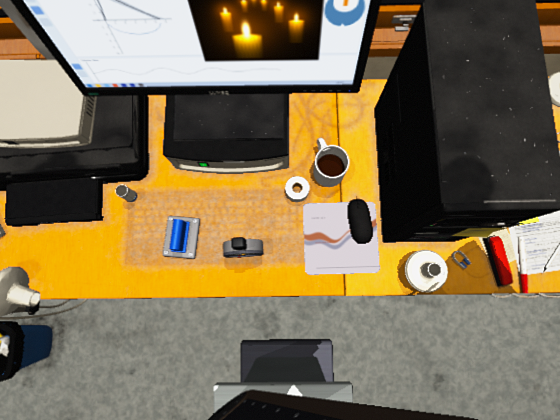

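```bash
python3 - <<'E'
from h import *
T=np.load("top0.npz");S=np.load("side0.npz")
for n,D in(("top",T),("side",S)):
    p,d=D["p"],D["d"]; hsv=cv2.cvtColor(p,cv2.COLOR_BGR2HSV)
    m=cv2.inRange(hsv,(100,130,60),(130,255,255))
    k,l,st,c=cv2.connectedComponentsWithStats(m)
    for i in range(1,k):
        if st[i,4]>80 and 100<st[i,0]<400 and 200<st[i,1]<330:
            ys,xs=np.where(l==i); P=pts(n,d,np.c_[xs,ys]); t=P[P[:,2]>0.057]
            r=cv2.minAreaRect(t[:,:2].astype(np.float32)); print(n,"blue",st[i],"n",len(t),"c,size,ang",r,"zmax",P[:,2].max())
            q=P[:,:2]; w,v=np.linalg.eigh(np.cov(t[:,:2].T)); print(" axis yaw",np.degrees(np.arctan2(v[1,1],v[0,1])),t.mean(0), np.percentile(t[:,0],[1,99]))
    box=(215,225,275,268) if n=="top" else (300,185,360,250)
    xs,ys=np.meshgrid(range(box[0],box[2]),range(box[1],box[3])); px=np.c_[xs.ravel(),ys.ravel()]
    P=pts(n,d,px)
    for lo,hi in((.06,.1),(.08,.106),(.112,.17),(.147,.16)):
        t=P[(P[:,2]>lo)&(P[:,2]<hi)]
        w,v=np.linalg.eigh(np.cov(t[:,:2].T)); print(n,lo,len(t),t.mean(0).round(4),"rect",cv2.minAreaRect(t[:,:2].astype(np.float32)),"yaw long",np.degrees(np.arctan2(v[1,1],v[0,1])).round(1))
for n,D,b in(("top",T,(150,200,290,280)),("side",S,(290,180,400,320))):
    c=D["p"][b[1]:b[3],b[0]:b[2]]; cv2.imwrite(f"pics/{n}0c.png",cv2.resize(c,None,fx=5 if n=="top" else 4,fy=5 if n=="top" else 4,interpolation=cv2.INTER_CUBIC))
E
```

```text
top blue [170 219  20  34 472] n 248 c,size,ang ((0.420521080493927, 0.12784476578235626), (0.3186301589012146, 0.06750991940498352), 57.48665237426758) zmax 0.961559979828199
 axis yaw 48.04414411610736 [0.49200623 0.23955563 0.06847887] [0.45812912 0.52783013]
top 0.06 308 [0.458  0.0783 0.088 ] rect ((0.45804089307785034, 0.08610640466213226), (0.030810700729489326, 0.09182403236627579), 2.827407121658325) yaw long 93.7
top 0.08 354 [0.4563 0.0819 0.0955] rect ((0.45801255106925964, 0.08649587631225586), (0.030815595760941505, 0.08184579014778137), 2.8115897178649902) yaw long 95.5
top 0.112 177 [0.4595 0.0844 0.1469] rect ((0.46111708879470825, 0.08570293337106705), (0.0224430151283741, 0.026971109211444855), 2.0142805576324463) yaw long 94.0
top 0.147 137 [0.4606 0.0856 0.152 ] rect ((0.4612005949020386, 0.08551491796970367), (0.02716360054910183, 0.021103596314787865), 89.30450439453125) yaw long 91.3
side blue [346 269  36  33 583] n 286 c,size,ang ((0.4950411915779114, 0.24482014775276184), (0.020403167232871056, 0.06848274171352386), 83.77597045898438) zmax 0.06563349162576693
 axis yaw 174.2651733159437 [0.49544861 0.24450583 0.06058257] [0.46135735 0.52868668]
side 0.06 492 [0.4657 0.0965 0.0833] rect ((0.45968830585479736, 0.08681973069906235), (0.03348927199840546, 0.09105703234672546), 3.227985143661499) yaw long 99.5
side 0.08 397 [0.4636 0.0954 0.0935] rect ((0.4601159989833832, 0.08713256567716599), (0.03270591050386429, 0.08213730901479721), 4.743422508239746) yaw long 100.7
side 0.112 241 [0.4659 0.0894 0.1415] rect ((0.46298936009407043, 0.08643989264965057), (0.0215081125497818, 0.02802792377769947), 2.3058645725250244) yaw long 111.3
side 0.147 130 [0.4636 0.0873 0.1519] rect ((0.46288859844207764, 0.08644571155309677), (0.021283067762851715, 0.02804478630423546), 2.1706881523132324) yaw long 96.5
```

View pics/top0c.png

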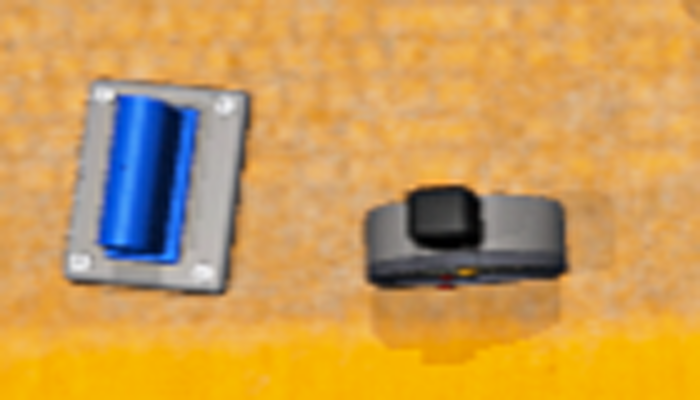

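```bash
python3 - <<'E'
from h import *
print(onplane("top",[[385,240],[383,85],[470,205],[558,200]],0.406).round(3),onplane("top",[[425,270],[385,240]],0.1).round(3),onplane("side",[[240,145],[160,195],[222,15]],0.406).round(3),onplane("side",[[240,150],[160,195]],0.0).round(3))
T=np.load("top0.npz");print(pts("top",T["d"],[[390,150],[450,205],[450,195],[520,190],[390,235]]).round(3))
E
```

```text
[[ 0.43  -0.157  0.406]
 [ 0.666 -0.169  0.406]
 [ 0.478 -0.281  0.406]
 [ 0.483 -0.408  0.406]] [[ 0.4   -0.312  0.1  ]
 [ 0.466 -0.23   0.1  ]] [[ 0.617  0.019  0.406]
 [ 0.75   0.017  0.406]
 [ 0.471 -0.241  0.406]] [[ 0.485 -0.234  0.   ]
 [ 0.725 -0.251  0.   ]]
[[ 0.652 -0.24   0.155]
 [ 0.478 -0.253  0.405]
 [ 0.493 -0.255  0.404]
 [ 0.498 -0.356  0.405]
 [ 0.477 -0.243  0.096]]
```

Call:
{"name": "step_arm", "arguments": {
  "moves": [
    [[1.1,4.4,0,0,8.7],[1.1,4.4,0,0,8.7],[1.1,4.4,0,0,8.7],[1.1,4.4,0,0,8.7],[1.1,4.4,0,0,8.7],[1.1,4.4,0,0,8.7],[1.1,4.4,0,0,8.7],[1.5,4,0,0,8.7],[1.5,4,0,0,8.7],[1.5,4,0,0,8.7]]
  ]
}}

```text
clock: 1.1
tool_pos: [0.3431, -0.2081, 0.2454]
orientation: [-180.0, 0.0, -160.9]
force: [1.4, 0.5, -0.6]
opening: 0.0871
gripper_force: 0.0
```

Call:
{"name": "step_arm", "arguments": {
  "moves": [
    [[1.5,4,0,0,8.7],[1.5,4,0,0,8.7],[1.5,4,0,0,8.7],[1.5,4,0,0.14,8.7],[1,4,0,0.14,8.7],[1,3,0,0.14,8.7],[1,3,0,0.14,8.7],[1,1.5,0,0.14,8.7],[0,0,0,0.14,8.7],[0,0,0,0.14,8.7]]
  ]
}}

```text
clock: 2.1
tool_pos: [0.443, 0.0659, 0.2448]
orientation: [179.9, -0.0, -104.3]
force: [0.2, -0.4, -0.8]
opening: 0.0873
gripper_force: 0.0
```

Call:
{"name": "step_arm", "arguments": {
  "moves": [
    [[0,0,0,0.14,8.7],[0,0,0,0.14,8.7],[0,0,0,0,8.7],[0,0,0,0,8.7]]
  ]
}}

```text
clock: 2.5
tool_pos: [0.443, 0.0652, 0.2452]
orientation: [180.0, -0.0, -88.9]
force: [-0.4, 0.2, 0.6]
opening: 0.0871
gripper_force: 0.0
```

Call:
{"name": "step_arm", "arguments": {
  "moves": [
    [[1.9,2.1,0,0.03,8.7],[0,0,-3,0,8.7],[0,0,-3,0,8.7],[0,0,-3,0,8.7],[0,0,-2.3,0,8.7],[0,0,0,0,8.7]]
  ]
}}

```text
clock: 3.1
tool_pos: [0.4602, 0.0852, 0.1296]
orientation: [179.7, -0.1, -87.2]
force: [-0.5, -0.6, -0.2]
opening: 0.0871
gripper_force: 0.0
```

Call:
{"name": "step_arm", "arguments": {
  "moves": [
    [[0,0,0,0,5],[0,0,0,0,2.5],[0,0,0,0,1],[0,0,0,0,1],[0,0,0,0,1],[0,0,0,0,1],[0,0,0,0,1]]
  ]
}}

```text
clock: 3.8
tool_pos: [0.4622, 0.0863, 0.1325]
orientation: [-180.0, 0.0, -87.0]
force: [0.2, 0.7, -0.6]
opening: 0.0364
gripper_force: 0.0
```

Call:
{"name": "step_arm", "arguments": {
  "moves": [
    [[0,0,0,0,1],[0,0,0,0,1],[0,0,0,0,1],[0,0,0,0,1],[0,0,0,0,1]]
  ]
}}

```text
clock: 4.3
tool_pos: [0.4621, 0.0863, 0.1323]
orientation: [180.0, -0.0, -87.0]
force: [-0.6, 0.5, -0.2]
opening: 0.0219
gripper_force: 30.0
```

Call:
{"name": "step_arm", "arguments": {
  "moves": [
    [[0,0,1,0,1],[0,0,2,0,1],[0,0,3,0,1],[0,0,4,0,1],[0,0,4,0,1],[0,0,2,0,1],[0,0,0,0,1],[0,0,0,0,1],[0,0,0,0,1]]
  ]
}}

```text
clock: 5.2
tool_pos: [0.4611, 0.0859, 0.2908]
orientation: [179.8, -0.1, -87.0]
force: [0.0, -0.0, -4.3]
opening: 0.022
gripper_force: 30.0
```

Call:
{"name": "step_arm", "arguments": {
  "moves": [
    [[0,0,2,-0.14,1],[0,0,3,-0.14,1],[0,0,3,-0.14,1],[0,0,3,-0.14,1],[0,0,3,-0.14,1],[0,0,3,-0.14,1],[0,0,2,-0.14,1],[0,0,1,-0.14,1],[0,0,0,-0.14,1],[0,0,0,-0.14,1]]
  ]
}}

```text
clock: 6.2
tool_pos: [0.4621, 0.0865, 0.491]
orientation: [-180.0, -0.1, -167.5]
force: [-1.1, -0.0, -3.8]
opening: 0.022
gripper_force: 30.0
```

Call:
{"name": "step_arm", "arguments": {
  "moves": [
    [[0,0,0,-0.14,1],[0,0,0,-0.14,1],[0,0,0,-0.14,1],[0,0,0,-0.14,1],[0,0,0,-0.14,1],[0,0,0,-0.14,1],[0,0,0,-0.14,1],[0,0,0,-0.14,1],[0,0,0,0,1],[0,0,0,0,1]]
  ]
}}

```text
clock: 7.2
tool_pos: [0.4676, 0.0778, 0.491]
orientation: [-179.9, -0.5, 129.3]
force: [0.5, 1.2, -4.0]
opening: 0.0218
gripper_force: 30.0
```

Call:
{"name": "step_arm", "arguments": {
  "moves": [
    [[0,0,0,0,1],[0,0,0,0,1],[0,0,0,0,1],[0,0,0,0,1],[0,0,0,0,1]]
  ]
}}

```text
clock: 7.7
tool_pos: [0.4676, 0.0778, 0.4923]
orientation: [179.9, -0.5, 129.4]
force: [-0.6, 0.4, -3.7]
opening: 0.0217
gripper_force: 30.0
```

```bash
python3 - <<'E'
from h import *
p,d=viewer.snapshot("side"); np.savez("side1.npz",p=p,d=d)
o=ctrl.get_obs(); print(o["tool_pos"],o["orientation"],o["joint_pos"])
K,k1,e,M=cam("side"); q=np.array(o["tool_pos"])-[0,0,.072]; q=M.T@(q-e); u=q[:2]/q[2]; u=u*(1+k1*u@u); c=(K[[0,1],[0,1]]*u+K[:2,2]).astype(int); print(c)
c0=max(c[1]-70,0); x0=max(c[0]-70,0); b=p[c0:c0+140,x0:x0+140]; print(x0,c0); cv2.imwrite("pics/side1c.png",cv2.resize(b,(560,560),interpolation=cv2.INTER_CUBIC))
E
```

```text
[0.46759352 0.07781706 0.49235089] [179.9291018   -0.49386816 129.35637502] [  32.90233272   -2.47120246    4.14400837   -0.50203464  -96.6000234
 -173.60403236]
[344 112]
274 42
```

View pics/side1c.png

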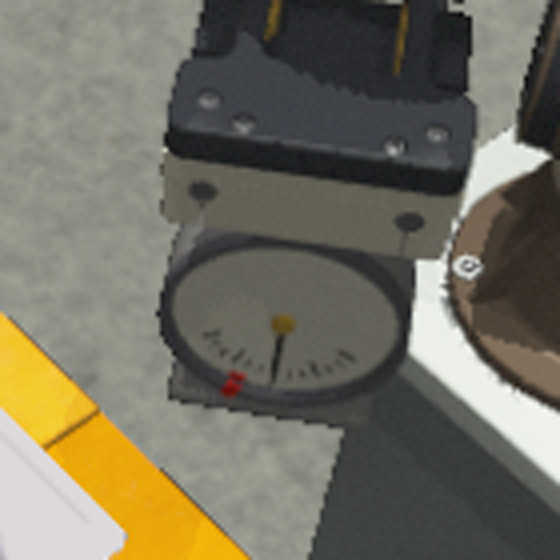

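```bash
cat >>h.py <<'E'
def dial(n,px,tcp,gyaw,off=.016):
    """pixels -> (y,z) in gauge-yaw frame relative to the grip point, on dial plane"""
    g=np.radians(gyaw); X=np.array([np.cos(g),np.sin(g),0]); Y=np.array([-X[1],X[0],0])
    e,r=rays(n,px); c=np.array(tcp)-off*X
    P=e+r*(((c-e)@X)/(r@X))[:,None]-tcp
    return np.c_[P@Y,P[:,2]]
E
python3 - <<'E'
from h import *
D=np.load("side1.npz");p=D["p"]; o=[.46759,.07782,.49235]
hsv=cv2.cvtColor(p,cv2.COLOR_BGR2HSV)[42:182,274:414]
red=(cv2.inRange(hsv,(0,150,70),(8,255,255))|cv2.inRange(hsv,(172,150,70),(180,255,255))); red[:80]=0;red[:,75:]=0
ys,xs=np.where(red>0); print(len(xs),xs.mean()*4,ys.mean()*4)
px=np.array([[283,323],[276,383],[xs.mean()*4+2,ys.mean()*4+2]])/4-.5+[274,42]
q=dial("side",px,o,219.4); print(q.round(4)); v=q[1:]-q[0]; print(np.hypot(*v.T),np.arctan2(v[:,0],-v[:,1]))
E
```

```text
18 230.22222222222223 384.0
[[-0.0021 -0.0741]
 [-0.004  -0.1095]
 [ 0.0124 -0.1158]]
[0.03550245 0.04419763] [-0.05272082  0.33430624]
```

```bash
python3 - <<'E'
from h import *
D=np.load("side1.npz");p=D["p"]; o=[.46759,.07782,.49235]
for gy in (217,219.4,222):
    px=np.array([[170,398],[340,426],[283,323],[274,383],[232,385]])/4-.5+[274,42]
    q=dial("side",px,o,gy); f=q[1]-q[0]; print(gy,q[:2].round(4),"foot tilt",np.arctan2(f[1],f[0]) if f[0]>0 else np.arctan2(-f[1],-f[0]), [np.arctan2(a[0]-q[2,0],q[2,1]-a[1]) for a in q[3:]])
b=p[95:160,305:385]; cv2.imwrite("pics/dial.png",cv2.resize(b,(800,650),interpolation=cv2.INTER_LANCZOS4)[:600])
E
```

```text
217 [[ 0.0355 -0.132 ]
 [-0.0325 -0.128 ]] foot tilt -0.05870734930218511 [np.float64(-0.031453018470279995), np.float64(0.33644880542531425)]
219.4 [[ 0.036  -0.13  ]
 [-0.032  -0.1298]] foot tilt -0.002820422377460811 [np.float64(-0.03140873457961256), np.float64(0.3420122703280276)]
222 [[ 0.0366 -0.1278]
 [-0.0314 -0.1317]] foot tilt 0.057735169719952004 [np.float64(-0.031422974166537644), np.float64(0.3488905532475165)]
```

View pics/dial.png

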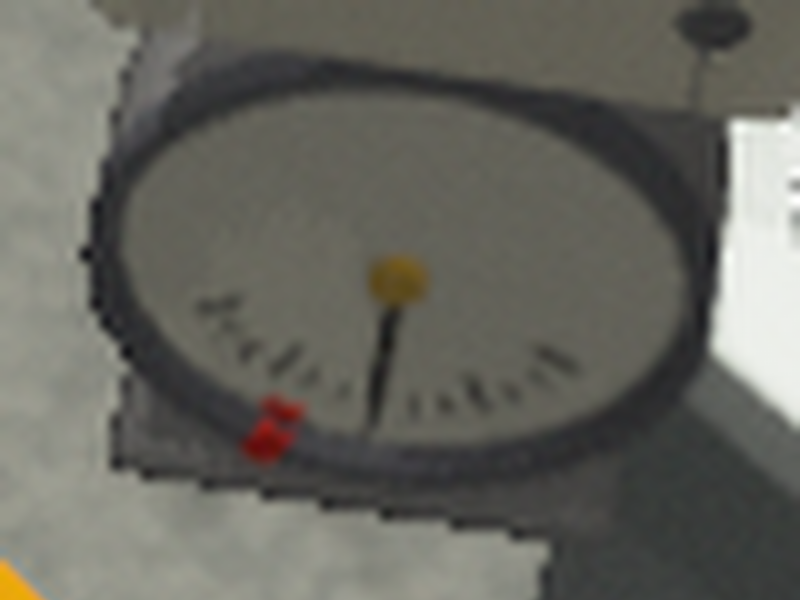

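```bash
python3 - <<'E'
from h import *
o=[.46759,.07782,.49235]
px=np.array([[398,280],[372,432],[285,410],[265,445]])/10-.5+[305,95]
for off in(.0135,.016):
    q=dial("side",px,o,219.4,off); v=q[1:]-q[0]; print(q.round(4),np.hypot(*v.T),np.arctan2(v[:,0],-v[:,1]))
E
```

```text
[[-0.0023 -0.0776]
 [-0.003  -0.1142]
 [ 0.0109 -0.1123]
 [ 0.0131 -0.1218]] [0.03658795 0.03710729 0.04682019] [-0.01825734  0.36279637  0.33388197]
[[-0.0022 -0.0746]
 [-0.0029 -0.111 ]
 [ 0.0109 -0.1091]
 [ 0.013  -0.1186]] [0.03634894 0.03686489 0.04651435] [-0.01825734  0.36279637  0.33388197]
```

Call:
{"name": "step_arm", "arguments": {
  "moves": [
    [[0,0,0,0.145,1],[0,0,0,0.145,1],[0,0,0,0.145,1],[0.2,1,0,0.145,1],[0.2,2,-1,0.145,1],[0.5,2,-2,0.145,1],[0.5,2,-2,0.145,1],[0.5,2,-2,0.145,1],[0.5,2,-2,0.145,1],[0.3,2,-2,0.145,1]]
  ]
}}

```text
clock: 8.75
tool_pos: [0.4948, 0.2086, 0.3814]
orientation: [179.9, -0.5, -147.2]
force: [0.9, -0.4, -3.1]
opening: 0.022
gripper_force: 30.0
```

Call:
{"name": "step_arm", "arguments": {
  "moves": [
    [[0,2,-2,0.145,1],[0,1.5,-2,0.145,1],[0,1,-2,0.145,1],[0,0,-2,0.145,1],[0,0,-2,0.145,1],[0,0,-1,0.145,1],[0,0,0,0,1],[0,0,0,0,1],[0,0,0,0,1]]
  ]
}}

```text
clock: 9.65
tool_pos: [0.4951, 0.2531, 0.2733]
orientation: [-180.0, -0.4, -97.9]
force: [0.9, -0.4, -3.2]
opening: 0.0219
gripper_force: 30.0
```

Call:
{"name": "step_arm", "arguments": {
  "moves": [
    [[0,0,-2,0.03,1],[0,0,-2,0,1],[0,0,-2,0,1],[0,0,0,0,1],[0,0,0,0,1]]
  ]
}}

```text
clock: 10.15
tool_pos: [0.4951, 0.2529, 0.2133]
orientation: [180.0, -0.5, -96.1]
force: [0.5, 0.7, -2.8]
opening: 0.0218
gripper_force: 30.0
```

```bash
python3 - <<'E'
from h import *
o=ctrl.get_obs(); print(o["tool_pos"],o["orientation"],o["force"])
t,td=viewer.snapshot("top"); s,sd=viewer.snapshot("side"); np.savez("two2.npz",t=t,td=td,s=s,sd=sd)
a=cv2.resize(t[195:295,130:230],(400,400),interpolation=cv2.INTER_CUBIC); b=cv2.resize(s[230:330,310:410],(400,400),interpolation=cv2.INTER_CUBIC)
cv2.imwrite("pics/two2.png",np.hstack([a,b]))
E
```

```text
[0.49512248 0.25293776 0.21329203] [179.98804997  -0.4824545  -96.06504219] [ 0.50506513  0.74918053 -2.83570751]
```

View pics/two2.png

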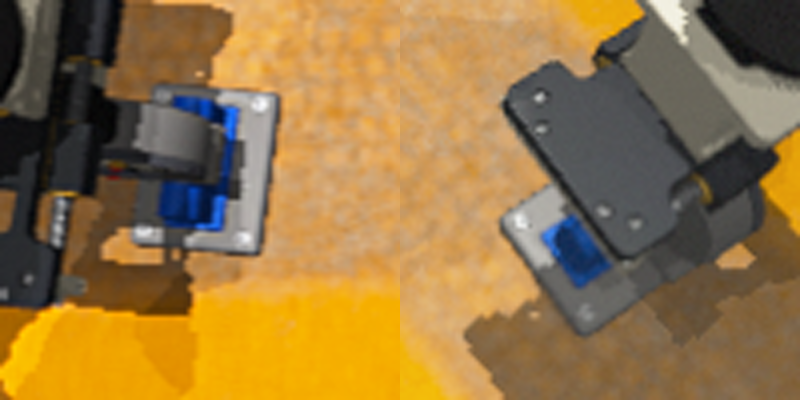

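Call:
{"name": "step_arm", "arguments": {
  "moves": [
    [[0,0,-0.8,0,1],[0,0,-0.7,0,1],[0,0,-0.2,0,1],[0,0,0,0,1],[0,0,0,0,1]]
  ]
}}

```text
clock: 10.75
tool_pos: [0.4947, 0.2528, 0.1953]
orientation: [179.9, -0.5, -96.0]
force: [0.2, -0.2, -3.0]
opening: 0.0219
gripper_force: 30.0
```

Call:
{"name": "step_arm", "arguments": {
  "moves": [
    [[0,0,-0.1,0,1],[0,0,0,0,1],[0,0,0,0,1]]
  ]
}}

```text
clock: 11.05
tool_pos: [0.4947, 0.2528, 0.1944]
orientation: [179.9, -0.5, -96.0]
force: [0.4, -0.3, -4.6]
opening: 0.0218
gripper_force: 30.0
```

Call:
{"name": "step_arm", "arguments": {
  "moves": [
    [[0,0,-0.1,0,1],[0,0,0,0,1],[0,0,0,0,1]]
  ]
}}

```text
clock: 11.35
tool_pos: [0.4948, 0.2529, 0.1941]
orientation: [180.0, -0.5, -96.0]
force: [-3.2, -1.2, 6.0]
opening: 0.0221
gripper_force: 30.0
```

Call:
{"name": "step_arm", "arguments": {
  "moves": [
    [[0,0,0,0,1],[0,0,0,0,1],[0,0,0,0,1]]
  ]
}}

```text
clock: 11.65
tool_pos: [0.4948, 0.2529, 0.1942]
orientation: [180.0, -0.5, -96.0]
force: [-2.5, 0.2, 5.7]
opening: 0.022
gripper_force: 30.0
```

Call:
{"name": "step_arm", "arguments": {
  "moves": [
    [[0,0.2,0,0,1],[0,0.2,0,0,1],[0,0,0,0,1]]
  ]
}}

```text
clock: 11.95
tool_pos: [0.495, 0.2567, 0.1938]
orientation: [180.0, -0.5, -96.0]
force: [-1.6, -2.2, 6.3]
opening: 0.0219
gripper_force: 30.0
```

```bash
python3 - <<'E'
from h import *
t,td=viewer.snapshot("top"); np.savez("t3.npz",t=t,td=td)
o=ctrl.get_obs(); print(o["tool_pos"],o["force"],o["moment"])
cv2.imwrite("pics/t3.png",cv2.resize(t[205:265,145:205],(600,600),interpolation=cv2.INTER_CUBIC))
E
```

```text
[0.49496185 0.25665651 0.19378129] [-1.75678643 -1.99640844  5.68725471] [-1.3369249   0.67118342 -0.00874795]
```

View pics/t3.png

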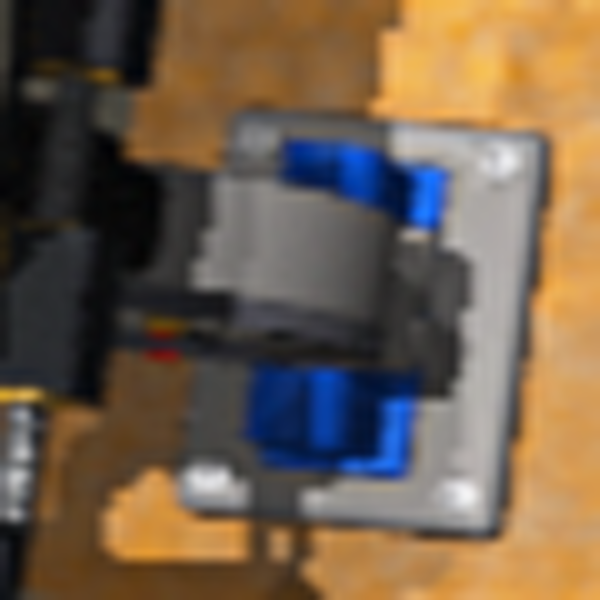

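Call:
{"name": "step_arm", "arguments": {
  "moves": [
    [[0,0.2,0,0,1],[0,0.2,0,0,1],[0,0.2,0,0,1],[0,0,0,0,1]]
  ]
}}

```text
clock: 12.4
tool_pos: [0.4948, 0.2631, 0.1933]
orientation: [180.0, -0.5, -96.0]
force: [0.5, -2.5, 3.1]
opening: 0.022
gripper_force: 30.0
```

```bash
cat >>h.py <<'E'
def look(gy=-6.0):
    p,d=viewer.snapshot("top"); o=ctrl.get_obs(); tcp=np.array(o["tool_pos"])
    h=cv2.cvtColor(p,cv2.COLOR_BGR2HSV); K,k1,e,M=cam("top")
    def proj(P):
        q=M.T@(np.array(P)-e); u=q[:2]/q[2]; u=u*(1+k1*u@u); return K[[0,1],[0,1]]*u+K[:2,2]
    c=proj(tcp-[.017,.0,.075]); x,y=np.meshgrid(np.arange(560),np.arange(420)); near=(abs(x-c[0]-8)<22)&(abs(y-c[1])<14)
    red=near&(h[...,1]>150)&(h[...,2]>60)&((h[...,0]<5)|(h[...,0]>174))
    row=[]
    for nm,m in(("red",red),("hub",near&(h[...,1]>140)&(h[...,2]>110)&(h[...,0]>=10)&(h[...,0]<30))):
        k,l,st,cc=cv2.connectedComponentsWithStats(m.astype(np.uint8),connectivity=8)
        print(nm,[(cc[i].round(1),st[i,4]) for i in range(1,k)])
    # grey case right edge: depth points at height band
    P=pts("top",d,np.c_[x[near],y[near]]); g=np.radians(gy); Y=np.array([-np.sin(g),np.cos(g),0])
    for lo,hi in((.11,.13),(.13,.15),(.15,.16)):
        t=P[(P[:,2]>lo)&(P[:,2]<hi)&(P[:,1]<tcp[1])]; 
        if len(t): print("band",lo,"min Y rel tcp",((t-tcp)@Y).min().round(4),len(t))
    print("tcp",tcp.round(4),"F",np.round(o["force"],1),"proj",c)
    return p,d,tcp,proj
E
python3 - <<'E'
from h import *
p,d,tcp,proj=look(); cv2.imwrite("pics/t4.png",cv2.resize(p[205:265,145:205],(600,600),interpolation=cv2.INTER_CUBIC))
E
```

```text
red [(array([158.5, 240. ]), np.int32(2))]
hub [(array([148.5, 247.5]), np.int32(23))]
band 0.11 min Y rel tcp -0.0509 45
band 0.13 min Y rel tcp -0.0503 117
band 0.15 min Y rel tcp -0.0418 89
tcp [0.4947 0.263  0.1933] F [ 0.7 -1.4  3. ] proj [157.68394487 237.3982227 ]
```

View pics/t4.png

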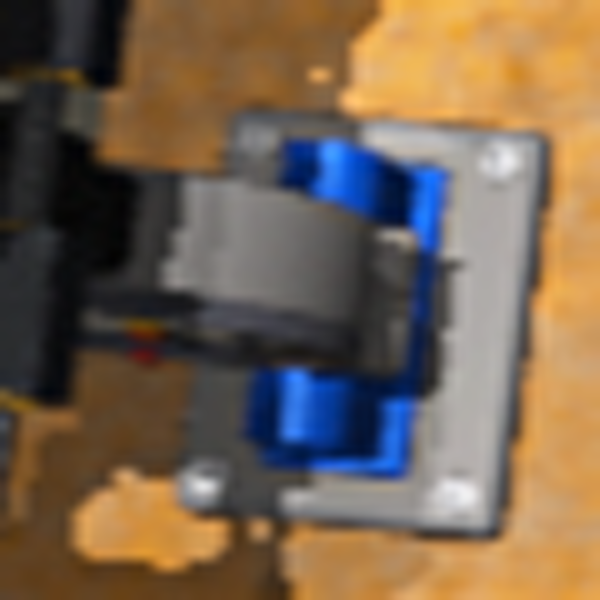

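Call:
{"name": "step_arm", "arguments": {
  "moves": [
    [[0,0.2,-0.03,0,1],[0,0.2,-0.03,0,1],[0,0.2,-0.04,0,1],[0,0.2,-0.04,0,1],[0,0.2,-0.04,0,1],[0,0,0,0,1]]
  ]
}}

```text
clock: 13.05
tool_pos: [0.4948, 0.2733, 0.1915]
orientation: [180.0, -0.5, -96.0]
force: [2.1, -1.7, 3.2]
opening: 0.0216
gripper_force: 30.0
```

```bash
python3 - <<'E'
from h import *
p,d,tcp,proj=look()
E
```

```text
red [(array([158.5, 239. ]), np.int32(2)), (array([158.5, 241. ]), np.int32(2))]
hub [(array([144.5, 247.9]), np.int32(22)), (array([141.7, 245.3]), np.int32(3))]
band 0.11 min Y rel tcp -0.0558 51
band 0.13 min Y rel tcp -0.0557 115
band 0.15 min Y rel tcp -0.0452 110
tcp [0.4948 0.2732 0.1915] F [ 1.6 -1.4  2.4] proj [153.30194887 237.55403338]
```

Call:
{"name": "step_arm", "arguments": {
  "moves": [
    [[0,0.2,-0.04,0,1],[0,0.2,-0.05,0,1],[0,0.2,-0.05,0,1],[0,0.2,-0.05,0,1],[0,0.2,-0.05,0,1],[0,0.2,-0.06,0,1],[0,0,0,0,1]]
  ]
}}

```text
clock: 13.8
tool_pos: [0.4948, 0.2853, 0.1885]
orientation: [180.0, -0.5, -96.0]
force: [1.8, -1.0, 2.9]
opening: 0.0216
gripper_force: 30.0
```

```bash
python3 - <<'E'
from h import *
p,d,tcp,proj=look()
E
```

```text
red [(array([157., 241.]), np.int32(3))]
hub [(array([138.8, 247.6]), np.int32(30)), (array([135., 245.]), np.int32(1))]
band 0.11 min Y rel tcp -0.0622 57
band 0.13 min Y rel tcp -0.0604 115
band 0.15 min Y rel tcp -0.0516 142
tcp [0.4948 0.2852 0.1885] F [ 2.1 -1.9  4.1] proj [148.32769686 237.83307124]
```

Call:
{"name": "step_arm", "arguments": {
  "moves": [
    [[0,0.2,-0.05,0,1],[0,0.2,-0.06,0,1],[0,0.2,-0.06,0,1],[0,0.2,-0.06,0,1],[0,0.2,-0.07,0,1],[0,0.2,-0.07,0,1],[0,0,0,0,1]]
  ]
}}

```text
clock: 14.55
tool_pos: [0.4945, 0.2971, 0.1846]
orientation: [179.9, -0.5, -96.0]
force: [0.2, -1.2, 3.4]
opening: 0.0219
gripper_force: 30.0
```

```bash
python3 - <<'E'
from h import *
p,d,tcp,proj=look(); np.savez("t5.npz",p=p,d=d,tcp=tcp)
c=proj(tcp-[.017,.02,.075]); x,y=int(c[0])-30,int(c[1])-30; print(x,y)
cv2.imwrite("pics/t5.png",cv2.resize(p[y:y+60,x:x+60],(600,600),interpolation=cv2.INTER_CUBIC))
E
```

```text
red [(array([156., 242.]), np.int32(3))]
hub [(array([133.4, 248.1]), np.int32(43))]
band 0.11 min Y rel tcp -0.0675 57
band 0.13 min Y rel tcp -0.0652 135
band 0.15 min Y rel tcp -0.0545 188
tcp [0.4945 0.297  0.1846] F [ 0.9 -0.1  2.8] proj [143.63173147 238.28142154]
122 208
```

View pics/t5.png

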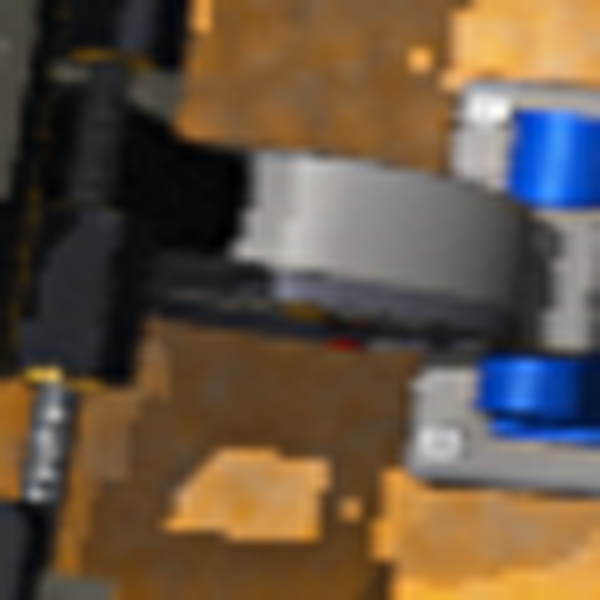

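```bash
python3 - <<'E'
from h import *
D=np.load("t5.npz"); tcp=D["tcp"]
px=np.array([[152.3,238.7],[156,242]])
for off in(.013,.016,.019):
    q=dial("top",px,tcp,-6.0,off); print(off,q.round(4))
# case fit: silhouette right edge history -> theta
for b in(.0503,.0557,.0612,.0668): print((b-.046)/.072)
for th in(.25,.28,.31,.34,.37):
  print(th,"hub expected y,z",(-.0725*np.sin(th)).round(4),(-.0725*np.cos(th)).round(4),"mark45 y,z",[(-.0725*np.sin(th)-.045*np.sin(th-m)).round(4) for m in (.36,)])
E
```

```text
0.013 [[-0.009  -0.1079]
 [ 0.0089 -0.1849]]
0.016 [[-0.0206 -0.0763]
 [-0.0034 -0.1505]]
0.019 [[-0.0322 -0.0446]
 [-0.0157 -0.116 ]]
0.059722222222222204
0.13472222222222224
0.2111111111111111
0.2888888888888889
0.25 hub expected y,z -0.0179 -0.0702 mark45 y,z [np.float64(-0.013)]
0.28 hub expected y,z -0.02 -0.0697 mark45 y,z [np.float64(-0.0164)]
0.31 hub expected y,z -0.0221 -0.069 mark45 y,z [np.float64(-0.0199)]
0.34 hub expected y,z -0.0242 -0.0683 mark45 y,z [np.float64(-0.0233)]
0.37 hub expected y,z -0.0262 -0.0676 mark45 y,z [np.float64(-0.0267)]
```

```bash
python3 - <<'E'
from h import *
D=np.load("t5.npz"); tcp=D["tcp"]; g=np.radians(-6); X=np.array([np.cos(g),np.sin(g),0]);Y=np.array([-X[1],X[0],0])
for nm,px,dz in(("hub",[152.3,238.7],.0695),("mark37",[156,242],.1065),("mark42",[156,242],.1115),("mark45",[156,242],.1145)):
    P=onplane("top",[px],tcp[2]-dz)[0]-tcp; print(nm,(P@X).round(4),(P@Y).round(4))
E
```

```text
hub -0.0166 -0.0231
mark37 -0.0198 -0.0191
mark42 -0.0194 -0.0173
mark45 -0.0191 -0.0162
```

Call:
{"name": "step_arm", "arguments": {
  "moves": [
    [[0,0.2,-0.06,0,1],[0,0.2,-0.07,0,1],[0,0.2,-0.07,0,1],[0,0.2,-0.07,0,1],[0,0.1,-0.04,0,1],[0,0,0,0,1],[0,0,0,0,1],[0,0,0,0,1],[0,0,0,0,1]]
  ]
}}

```text
clock: 15.5
tool_pos: [0.4945, 0.3058, 0.1815]
orientation: [179.9, -0.5, -96.0]
force: [-0.2, 0.0, 1.5]
opening: 0.0218
gripper_force: 30.0
```

```bash
python3 - <<'E'
from h import *
p,d,tcp,proj=look(); np.savez("t6.npz",p=p,d=d,tcp=tcp)
c=proj(tcp-[.017,.02,.075]); x,y=int(c[0])-20,int(c[1])-20; print(x,y)
cv2.imwrite("pics/t6.png",cv2.resize(p[y:y+40,x:x+40],(600,600),interpolation=cv2.INTER_CUBIC))
E
```

```text
red [(array([154., 242.]), np.int32(1))]
hub [(array([164., 225.]), np.int32(3)), (array([130.7, 247.5]), np.int32(44)), (array([161., 248.]), np.int32(1)), (array([160.3, 251.7]), np.int32(3)), (array([141., 252.]), np.int32(1))]
band 0.11 min Y rel tcp -0.071 52
band 0.13 min Y rel tcp -0.069 159
band 0.15 min Y rel tcp -0.0559 227
tcp [0.4945 0.3058 0.1815] F [-1.  -0.5  0.9] proj [140.18893542 238.53018991]
129 218
```

View pics/t6.png

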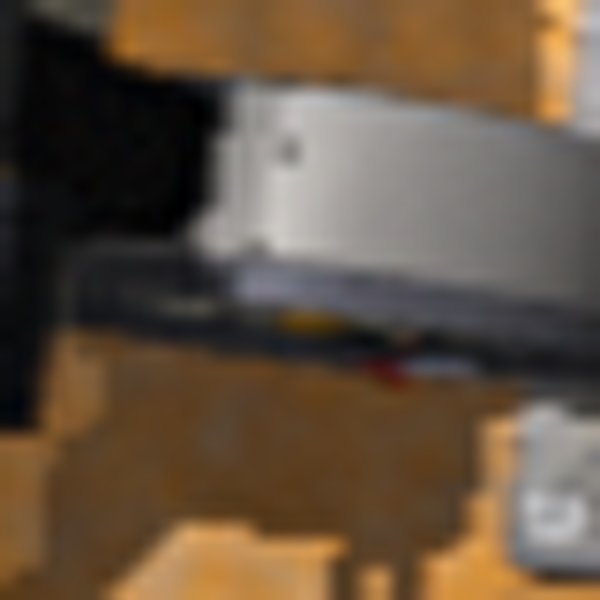

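```bash
python3 - <<'E'
from h import *
g=np.radians(-6); X=np.array([np.cos(g),np.sin(g),0]);Y=np.array([-X[1],X[0],0])
for f,box in(("t5.npz",(148,236)),("t6.npz",(145,236))):
    D=np.load(f); tcp=D["tcp"]; p=D["p"].astype(float)
    x,y=np.meshgrid(np.arange(box[0],box[0]+14),np.arange(box[1],box[1]+9)); q=p[box[1]:box[1]+9,box[0]:box[0]+14]
    b,gr,r=q[...,0],q[...,1],q[...,2]
    wr=np.clip(r-2.2*np.maximum(b,gr)-10,0,None); wh=np.clip(np.minimum(r,gr*1.4)-2.5*b-20,0,None)*(y<241)
    R_=(x*wr).sum()/wr.sum(),(y*wr).sum()/wr.sum(); H=(x*wh).sum()/wh.sum(),(y*wh).sum()/wh.sum()
    print(f,"red",R_,"hub",H)
    for nm,px,dz in(("hub",H,.069),("mark37",R_,.106),("mark45",R_,.114)):
        P=onplane("top",[px],tcp[2]-dz)[0]-tcp; print(nm,(P@X).round(4),(P@Y).round(4))
    print(q[:,:,2].astype(int)-q[:,:,1].astype(int))
E
```

```text
t5.npz red (np.float64(155.89526184538656), np.float64(242.0)) hub (np.float64(152.51505016722408), np.float64(239.00000000000003))
hub -0.0173 -0.0238
mark37 -0.0199 -0.019
mark45 -0.0192 -0.0161
[[ 0 -1 -2 -1 -1 -1 -1 -1  0  0  0  1  3  3]
 [-1 -2 -3 -1  0  1 -1  0 -1  0  0 -1  0 -1]
 [ 3  4 12 19 16 10  3  1  0 -1  0  2  0  0]
 [ 0 -2  9 19 21 21 13  2  2  2  1  2  1  1]
 [ 0 -1  0  1 -1  1  7  9  0 10 12  2  0  0]
 [10  7  7  6  1 -2  2  6  9  5  0 -1  0  0]
 [27 28 27 29 22 19 36 68 75 50 14  5  5  4]
 [30 33 33 31 30 29 28 28 29 32 29 24 23 24]
 [30 33 34 30 30 28 30 29 27 28 26 26 25 26]]
t6.npz red (np.float64(154.0), np.float64(242.0)) hub (np.float64(148.95675675675676), np.float64(239.0))
hub -0.0168 -0.0236
mark37 -0.0191 -0.0223
mark45 -0.0184 -0.0194
[[-2 -2 -2 -2 -3 -1  2  0 -1  1  2  3  2  2]
 [ 0  4  2 -1  0  0  0  1  1  1  0  2  0 -1]
 [ 1  1  4  7  8  4  1  0  1  1  2  2  0  0]
 [ 0  0 11 25 27 23 17  4  1  1  1  1  0 -1]
 [ 0 -1  0  2  6  4  3  0 -2 -2  8 11  1 -1]
 [ 7  5  0  0  1  0 -1  0  1  3  8  7 -2 -2]
 [30 31 26 20 21 18 12 16 33 43 32  9 -1 -1]
 [29 30 30 31 31 33 32 30 29 36 47 35 23 18]
 [24 25 28 31 32 34 30 30 28 29 33 31 28 26]]
```

Call:
{"name": "step_arm", "arguments": {
  "moves": [
    [[0,0.2,-0.07,0,1],[0,0.2,-0.08,0,1],[0,0.1,-0.04,0,1],[0,0,0,0,1],[0,0,0,0,1],[0,0,0,0,1],[0,0,0,0,1],[0,0,0,0,1],[0,0,0,0,1],[0,0,0,0,1]]
  ]
}}

```text
clock: 16.55
tool_pos: [0.4947, 0.3109, 0.1799]
orientation: [180.0, -0.5, -96.0]
force: [0.6, -1.0, 2.7]
opening: 0.0217
gripper_force: 30.0
```

```bash
python3 - <<'E'
from h import *
from scipy.optimize import least_squares
g=np.radians(-6); X=np.array([np.cos(g),np.sin(g),0]);Y=np.array([-X[1],X[0],0])
p,d,tcp,proj=look(); np.savez("t7.npz",p=p,d=d,tcp=tcp)
A=np.load("two2.npz"); L=[("lvl",A["td"],np.array([.49512,.25294,.21329]))]+[(f,np.load(f)["d"],np.load(f)["tcp"]) for f in("t5.npz","t6.npz","t7.npz")]
x,y=np.meshgrid(np.arange(110,220),np.arange(205,275))
for n,d_,t in L:
    P=pts("top",d_,np.c_[x.ravel(),y.ravel()])-t; a,b,c=P@X,P@Y,P[:,2]
    m=(abs(a)<.011)&(c<-.028)&(c>-.085)&(b<-.015)&(b>-.09)
    f=lambda v:np.hypot(b[m]-v[0],c[m]-v[1])-.046
    r=least_squares(f,[-.02,-.07],loss="soft_l1",f_scale=.001); print(n,m.sum(),r.x.round(4),"rms",np.sqrt((r.fun**2).mean()).round(4))
b0=145-3
q=p[236:245,142:160].astype(int); print(q[:,:,2]-q[:,:,1])
E
```

```text
red [(array([152., 242.]), np.int32(1))]
hub [(array([163.5, 225. ]), np.int32(4)), (array([128.8, 247.1]), np.int32(49)), (array([159., 249.]), np.int32(1)), (array([139., 252.]), np.int32(1)), (array([160., 252.]), np.int32(3))]
band 0.11 min Y rel tcp -0.0721 58
band 0.13 min Y rel tcp -0.0689 179
band 0.15 min Y rel tcp -0.0524 216
tcp [0.4947 0.3109 0.1798] F [-0.1 -0.6  2.6] proj [138.21024152 238.54991715]
lvl 238 [ 0.0001 -0.0726] rms 0.0013
t5.npz 200 [-0.0209 -0.0689] rms 0.0013
t6.npz 189 [-0.0237 -0.0682] rms 0.0014
t7.npz 190 [-0.025 -0.069] rms 0.0014
[[ 0  0  0 -3 -1  0  0  0  0 -1 -1  2  2  2  2  2  2  2]
 [-1  0  3 -1  0  1 -1 -1 -1 -1  0  0  1  1  0  0  0  1]
 [ 1  2  1  3  6  8  5 -1 -2  0  1  2 -1  1  2 -1 -1  0]
 [ 1 -1  2  9 22 26 24 16  6  2  3  2  2  1  0  0 -1  1]
 [-1  1 -1  0  2  4  6  2 -1 -1  2 11 17  3  1  0  1  1]
 [ 6  6  6  3  1  1 -1 -3 -2 10 14  8  7 -1 -2 -1 -1 -2]
 [28 29 29 30 28 22 16 12 14 38 50 27  8 -1 -2  0  0 -1]
 [28 28 28 29 30 30 31 33 32 34 41 41 41 29 19 18 19 13]
 [27 26 24 23 24 29 30 34 33 31 28 27 32 32 30 27 25 25]]
```

Call:
{"name": "step_arm", "arguments": {
  "moves": [
    [[0,0.2,-0.08,0,1],[0,0.2,-0.08,0,1],[0,0,0,0,1],[0,0,0,0,1],[0,0,0,0,1],[0,0,0,0,1],[0,0,0,0,1],[0,0,0,0,1],[0,0,0,0,1],[0,0,0,0,1]]
  ]
}}

```text
clock: 17.6
tool_pos: [0.4946, 0.3148, 0.1782]
orientation: [179.9, -0.5, -96.0]
force: [0.9, 0.5, 1.1]
opening: 0.0218
gripper_force: 30.0
```

```bash
python3 - <<'E'
from h import *
from scipy.optimize import least_squares
g=np.radians(-6); X=np.array([np.cos(g),np.sin(g),0]);Y=np.array([-X[1],X[0],0])
x,y=np.meshgrid(np.arange(110,220),np.arange(205,275))
for _ in range(3):
    p,d,t,proj=look()
    P=pts("top",d,np.c_[x.ravel(),y.ravel()])-t; a,b,c=P@X,P@Y,P[:,2]
    m=(abs(a)<.011)&(c<-.028)&(c>-.085)&(b<-.015)&(b>-.09)
    r=least_squares(lambda v:np.hypot(b[m]-v[0],c[m]-v[1])-.046,[-.02,-.07],loss="soft_l1",f_scale=.001); print(r.x.round(4),np.arctan2(-r.x[0],-r.x[1]))
    th=np.arctan2(-r.x[0],-r.x[1]); f=t-.1325*np.array([Y*np.sin(th)+[0,0,np.cos(th)]])[0]; v=np.array([.495,.2445,.062])-f
    print("ridge in gauge y,x",v@(Y*np.cos(th)-np.array([0,0,np.sin(th)])),v@X)
    q=p[236:245,140:158].astype(int); s=q[:,:,2]-q[:,:,1]; print(s[3],s[6])
E
```

```text
red [(array([152., 243.]), np.int32(1))]
hub [(array([159.5, 225. ]), np.int32(2)), (array([164.2, 225.4]), np.int32(5)), (array([127. , 247.4]), np.int32(53)), (array([157.6, 248.4]), np.int32(8)), (array([137., 252.]), np.int32(1)), (array([160.5, 252. ]), np.int32(2))]
band 0.11 min Y rel tcp -0.0736 53
band 0.13 min Y rel tcp -0.0697 185
band 0.15 min Y rel tcp -0.0555 213
tcp [0.4946 0.3148 0.1781] F [0.5 0.3 0.7] proj [136.73143165 238.72323338]
[-0.0269 -0.0689] 0.37231925073253613
ridge in gauge y,x -0.022843712931490845 0.007739453609584146
[ 1 -2  0  3  9 20 26 21 13  7  3  2  2  0 -1  1  2  1] [26 27 29 26 22 22 19 13  8  8 16 32 35 20  0  0 -1  1]
red [(array([152.5, 243. ]), np.int32(2))]
hub [(array([159.5, 225. ]), np.int32(2)), (array([164.2, 225.4]), np.int32(5)), (array([127. , 247.4]), np.int32(53)), (array([157.7, 248.1]), np.int32(9)), (array([137., 252.]), np.int32(1)), (array([141., 252.]), np.int32(1)), (array([160.5, 252. ]), np.int32(2))]
band 0.11 min Y rel tcp -0.0731 56
band 0.13 min Y rel tcp -0.0686 182
band 0.15 min Y rel tcp -0.0504 210
tcp [0.4946 0.
[... 247 characters left out ...]
8  8 16 33 35 20  0 -1  1  1]
red [(array([152., 243.]), np.int32(1))]
hub [(array([159.5, 225. ]), np.int32(2)), (array([164.2, 225.4]), np.int32(5)), (array([127. , 247.4]), np.int32(53)), (array([157.6, 248.4]), np.int32(8)), (array([137., 252.]), np.int32(1)), (array([160.5, 252. ]), np.int32(2))]
band 0.11 min Y rel tcp -0.0724 53
band 0.13 min Y rel tcp -0.0701 189
band 0.15 min Y rel tcp -0.0518 206
tcp [0.4946 0.3148 0.1781] F [ 0.9 -0.4  0.9] proj [136.74280426 238.72372744]
[-0.027  -0.0692] 0.37224992400819884
ridge in gauge y,x -0.02285518329407915 0.0077351024074374785
[ 0  0  2  2  9 20 26 22 13  8  2  1  0  1 -1  1  2  2] [25 29 29 26 21 22 19 14  7  8 17 34 35 19 -1 -1 -1  0]
```

Call:
{"name": "step_arm", "arguments": {
  "moves": [
    [[0,0,1,0,1],[0,0,2,0,1],[0,0,3,0,1],[0,-1,3,-0.14,1],[-0.2,-2,3,-0.14,1],[-0.3,-2,3,-0.14,1],[-0.3,-2,3,-0.14,1],[-0.3,-2,3,-0.14,1],[-0.3,-2,3,-0.14,1],[-0.3,-2,3,-0.14,1]]
  ]
}}

```text
clock: 18.75
tool_pos: [0.4766, 0.1838, 0.4493]
orientation: [179.9, -0.6, -152.5]
force: [1.6, 0.2, -3.5]
opening: 0.0218
gripper_force: 30.0
```

Call:
{"name": "step_arm", "arguments": {
  "moves": [
    [[-0.3,-2,2,-0.14,1],[-0.3,-2,1,-0.14,1],[-0.3,-2,1,-0.14,1],[0,-2,0,-0.14,1],[0,-1.5,0,-0.14,1],[0,-1,0,-0.14,1],[0,0,0,-0.14,1],[0,0,0,-0.14,1],[0,0,0,-0.14,1],[0,0,0,0,1]]
  ]
}}

```text
clock: 19.75
tool_pos: [0.468, 0.0797, 0.488]
orientation: [180.0, -0.5, 135.5]
force: [0.1, -0.5, -3.2]
opening: 0.022
gripper_force: 30.0
```

Call:
{"name": "step_arm", "arguments": {
  "moves": [
    [[0,0,0,0,1],[0,0,0,0,1],[0,0,0,0,1],[0,0,0,0,1],[0,0,0,0,1],[0,0,0,0,1],[0,0,0,0,1],[0,0,0,0,1]]
  ]
}}

```text
clock: 20.55
tool_pos: [0.4686, 0.0798, 0.4882]
orientation: [179.9, -0.5, 135.7]
force: [-0.2, -0.7, -3.1]
opening: 0.0217
gripper_force: 30.0
```

```bash
python3 - <<'E'
from h import *
p,d=viewer.snapshot("side"); o=ctrl.get_obs(); tcp=np.array(o["tool_pos"]); np.savez("side8.npz",p=p,d=d,tcp=tcp,yaw=o["orientation"][2]); print(tcp,o["orientation"],o["joint_pos"][5])
gy=o["orientation"][2]+90
h=cv2.cvtColor(p,cv2.COLOR_BGR2HSV); K,k1,e,M=cam("side"); q=M.T@(tcp-[0,0,.07]-e); c=(K[[0,1],[0,1]]*q[:2]/q[2]+K[:2,2]); print(c,gy)
x,y=np.meshgrid(np.arange(560),np.arange(420)); near=(abs(x-c[0])<40)&(abs(y-c[1])<35)
for nm,m in(("red",near&(h[...,1]>150)&(h[...,2]>60)&((h[...,0]<8)|(h[...,0]>172))),("hub",near&(h[...,1]>120)&(h[...,2]>80)&(h[...,0]>=12)&(h[...,0]<30))):
    k,l,st,cc=cv2.connectedComponentsWithStats(m.astype(np.uint8))
    for i in range(1,k):
        if st[i,4]>3: print(nm,cc[i].round(2),st[i,4],dial("side",[cc[i]],tcp,gy)[0].round(4))
    if nm=="red": ys,xs=np.where(m); print([(a,b) for a,b in zip(xs,ys)])
a=p[int(c[1])-5:int(c[1])+30,int(c[0])-40:int(c[0])+40].max(2); print(int(c[0])-40,int(c[1])-5)
dk=near&(p.max(2)<70); ys,xs=np.where(dk)
np.set_printoptions(linewidth=400); print(a[:,22:70])
E
```

```text
[0.46861423 0.07978819 0.48817064] [179.94137874  -0.49769425 135.65929323] -167.44131153198063
[344.94897244 114.47280062] 225.65929322624623
red [356.75 143.42] 12 [-0.0251 -0.1158]
[(np.int64(356), np.int64(140)), (np.int64(357), np.int64(140)), (np.int64(358), np.int64(140)), (np.int64(356), np.int64(142)), (np.int64(357), np.int64(142)), (np.int64(358), np.int64(142)), (np.int64(356), np.int64(143)), (np.int64(357), np.int64(143)), (np.int64(358), np.int64(143)), (np.int64(355), np.int64(144)), (np.int64(356), np.int64(144)), (np.int64(357), np.int64(144)), (np.int64(358), np.int64(144)), (np.int64(356), np.int64(145)), (np.int64(357), np.int64(145))]
hub [362.88 124.59] 17 [-0.0268 -0.0696]
304 109
[[143 143 146 ... 100 100 100]
 [140 140 140 ... 100 100 100]
 [137 140 141 ...  99 100 102]
 ...
 [144 144 143 ...  51  49  48]
 [140 147 148 ...  49  48  49]
 [132 141 148 ...  47  45  46]]
```

```bash
python3 - <<'E'
from h import *
import sys
np.set_printoptions(linewidth=200,threshold=sys.maxsize)
D=np.load("side8.npz"); p=D["p"]; tcp=D["tcp"]; gy=float(D["yaw"])+90
print(np.arange(350,372)); print(p[124:147,350:372].max(2))
print("rg"); print((p[136:147,350:372,2].astype(int)-p[136:147,350:372,1]))
E
```

```text
[350 351 352 353 354 355 356 357 358 359 360 361 362 363 364 365 366 367 368 369 370 371]
[[102 100 102 100 100 101 100  99 100  98  95  93  92  92  94  97  99  99 101 102 101 101]
 [102 100  99 100 101  99  99  99 102  98  95  87  90  88  87  93  97  97  99 100 101 100]
 [100 101 102 101  99 100 100 101 100  96  96  90  88  91  90  91  98 102  98 101 101 101]
 [101 102 101 100 102  99 102  99  98 102  99  88  71  80  93  95  98 100 100 100  99 101]
 [100 102 100 101 101 100 101 100 101 100  95  75  32  73  98 100 101 101 101 102 101 100]
 [ 99 101 101 102 102 100 100 100  98 100  92  58  45  82 100 101 101 100 100  99 100 100]
 [100 101 101 101 100 100  99  99 100 101  86  44  58  91  98  99  99 101 100 100 101  99]
 [ 94 102 100 100 102 100 100 101 101 100  84  34  67  95 100 103  98 102 100 101 101 101]
 [ 94 101 101  99 102 101 100 101 100  96  71  31  72  99 101 100 100  99  99 101 100 102]
 [ 79  92 101 101  99  99 100  92  98  90  51  47  82 100 100 100 101  99 100 101 101 102]
 [ 86  94  97  93 101  97  75  78 101  83  37  57  87  99 100  91  88 103  97 101 101 102]
 [101  93
[... 1146 characters left out ...]
 3  3  2]
 [ 3  1  0  2  2  1  0  1  0  0  2  0  1  2  2  2  1  2  3  1  2  3]
 [ 2  1  2  1  3  2  4  9  1  1  0  2  3  2  1  2  2  1  2  0  2  2]
 [ 0  0  2  2  3  9 31 39 27  4  2  2  3  3  1  2  3  2  4  1  2  1]
 [-2  1  2  0  0 17 65 73 66 24  7  2  2  3  2  1  1  2  2  1  1  0]
 [ 1  0 -2 -1 -2 10 31 40 37 24  6  1  1  0  0 -1  2  0  1  0 -2  0]
 [-2 -1  1  0 -1 26 74 76 86 51  1 -1 -2 -1  1  0 -2 -1  0  1  1  1]
 [ 1  1 -1  1  1 33 87 92 86 49  0 -2  1 -1  0 -1  0  1 -1  1  2  1]
 [-1  2  1  3 12 51 78 82 62 23  1  0  0  1 -4  0 -3 -2  2  0 -1  0]
 [ 0  1 -1  0  8 32 56 62 44  3 -1  2  0  0 -1 -2 -2  1  0  1 -1  0]
 [ 2  1 -1  2  4  9 14 18 14  0  1  0  2 -1  0  1  0  1 -1 -1  2  1]]
```

```bash
python3 - <<'E'
from h import *
D=np.load("side8.npz"); tcp=D["tcp"]; gy=float(D["yaw"])+90
q=dial("side",[[362.1,128],[359.05,139.5],[357.15,139.8],[362.6,124.8]],tcp,gy)
print(q.round(4)); v=q[:3]-q[3]; print(np.hypot(*v.T),np.arctan2(v[:,0],-v[:,1])); print("gap mm",(q[2]-q[1])*1e3)
E
```

```text
[[-0.027  -0.0774]
 [-0.027  -0.1055]
 [-0.0243 -0.1066]
 [-0.0265 -0.0701]]
[0.00736321 0.03537244 0.03655256] [-0.06782    -0.01445377  0.06103674]
gap mm [ 2.74091137 -1.11574554]
```

Call:
{"name": "step_arm", "arguments": {
  "moves": [
    [[0,0,0,0.14,1],[0,0,0,0.14,1],[0,1,0,0.14,1],[0.2,2,0,0.14,1],[0.2,2,-1,0.14,1],[0.3,2,-2,0.14,1],[0.3,2,-2,0.14,1],[0.3,2,-2,0.14,1],[0.3,2,-2,0.14,1],[0.3,2,-2,0.14,1]]
  ]
}}

```text
clock: 21.6
tool_pos: [0.4877, 0.2306, 0.3774]
orientation: [179.9, -0.5, -143.8]
force: [0.3, -0.1, -3.5]
opening: 0.0217
gripper_force: 30.0
```

Call:
{"name": "step_arm", "arguments": {
  "moves": [
    [[0.3,2,-3,0.14,1],[0.3,2,-3,0.14,1],[0,1.9,-3,0.14,1],[0,1,-3,0.14,1],[0,0,-2,0.14,1],[0,0,-1,0.14,1],[0,0,0,0,1],[0,0,0,0,1],[0,0,0,0,1]]
  ]
}}

```text
clock: 22.5
tool_pos: [0.4941, 0.2991, 0.2292]
orientation: [-180.0, -0.4, -96.2]
force: [0.2, 0.2, -4.0]
opening: 0.0224
gripper_force: 30.0
```

Call:
{"name": "step_arm", "arguments": {
  "moves": [
    [[0,0,-1.5,0,1],[0,0,-1.5,0,1],[0,0,-1,0,1],[0,0,-0.3,0,1],[0,0,0,0,1],[0,0,0,0,1]]
  ]
}}

```text
clock: 23.1
tool_pos: [0.4941, 0.2991, 0.186]
orientation: [180.0, -0.4, -96.0]
force: [-0.4, 0.1, -3.5]
opening: 0.0216
gripper_force: 30.0
```

Call:
{"name": "step_arm", "arguments": {
  "moves": [
    [[0,0,-0.1,0,1],[0,0,0,0,1],[0,0,0,0,1]]
  ]
}}

```text
clock: 23.4
tool_pos: [0.4937, 0.2988, 0.1844]
orientation: [180.0, -0.5, -96.0]
force: [0.3, -0.1, -3.5]
opening: 0.0217
gripper_force: 30.0
```

Call:
{"name": "step_arm", "arguments": {
  "moves": [
    [[0,0,-0.1,0,1],[0,0,0,0,1],[0,0,0,0,1]]
  ]
}}

```text
clock: 23.7
tool_pos: [0.4938, 0.2989, 0.1834]
orientation: [180.0, -0.5, -96.0]
force: [0.4, 1.3, -2.3]
opening: 0.022
gripper_force: 30.0
```

```bash
cat >>h.py <<'E'
from scipy.optimize import least_squares
def tilt():
    p,d=viewer.snapshot("top"); o=ctrl.get_obs(); t=np.array(o["tool_pos"]); g=np.radians(-6); X=np.array([np.cos(g),np.sin(g),0]);Y=np.array([-X[1],X[0],0])
    x,y=np.meshgrid(np.arange(110,220),np.arange(205,275))
    P=pts("top",d,np.c_[x.ravel(),y.ravel()])-t; a,b,c=P@X,P@Y,P[:,2]
    m=(abs(a)<.011)&(c<-.028)&(c>-.085)&(b<-.015)&(b>-.09)
    r=least_squares(lambda v:np.hypot(b[m]-v[0],c[m]-v[1])-.046,[-.02,-.07],loss="soft_l1",f_scale=.001)
    th=np.arcsin(-r.x[0]/.0726); f=t-.1325*(Y*np.sin(th)+[0,0,np.cos(th)]); v=np.array([.495,.2445,.062])-f
    print("tilt",th.round(3),"ridge y,x",(v@(Y*np.cos(th)-np.array([0,0,np.sin(th)]))).round(4),(v@X).round(4),"tcp",t.round(4),"F",np.round(o["force"],1),"clock",o["clock"])
E
python3 -c "
from h import *
tilt();tilt()"
```

```text
tilt 0.349 ridge y,x -0.0093 0.0069 tcp [0.4938 0.2989 0.1834] F [-0.6  0.3 -1. ] clock 23.75
tilt 0.348 ridge y,x -0.0094 0.0069 tcp [0.4938 0.2989 0.1834] F [-0.5  0.8 -1.9] clock 23.8
```

Call:
{"name": "step_arm", "arguments": {
  "moves": [
    [[0,0,-0.1,0,1],[0,0.2,-0.08,0,1],[0,0.2,-0.08,0,1],[0,0.2,-0.08,0,1],[0,0,0,0,1],[0,0,0,0,1],[0,0,0,0,1]]
  ]
}}

```text
clock: 24.5
tool_pos: [0.4942, 0.3051, 0.1806]
orientation: [-180.0, -0.5, -96.0]
force: [0.0, 0.1, 4.8]
opening: 0.022
gripper_force: 30.0
```

```bash
python3 -c "
from h import *
tilt();tilt()"
```

```text
tilt 0.402 ridge y,x -0.009 0.0071 tcp [0.4943 0.3051 0.1806] F [-0.1 -0.2  5.5] clock 24.55
tilt 0.403 ridge y,x -0.0089 0.007 tcp [0.4943 0.3051 0.1806] F [ 0.5 -0.4  4.8] clock 24.6
```

Call:
{"name": "step_arm", "arguments": {
  "moves": [
    [[0,0.25,-0.08,0,1],[0,0,0,0,1],[0,0,0,0,1],[0,0,0,0,1],[0,0,0,0,1],[0,0,0,0,1],[0,0,0,0,1],[0,0,0,0,1],[0,0,0,0,1],[0,0,0,0,1]]
  ]
}}

```text
clock: 25.6
tool_pos: [0.4942, 0.3077, 0.1796]
orientation: [-180.0, -0.4, -96.0]
force: [-0.1, 0.3, 6.4]
opening: 0.0218
gripper_force: 30.0
```

```bash
python3 -c "
from h import *
tilt();tilt()"
```

```text
tilt 0.409 ridge y,x -0.0109 0.0074 tcp [0.4942 0.3077 0.1796] F [ 0.7 -0.1  5. ] clock 25.65
tilt 0.408 ridge y,x -0.011 0.0074 tcp [0.4942 0.3077 0.1796] F [ 0.3 -0.5  5.3] clock 25.7
```

Call:
{"name": "step_arm", "arguments": {
  "moves": [
    [[0,0.15,-0.08,0,1],[0,0,0,0,1],[0,0,0,0,1],[0,0,0,0,1],[0,0,0,0,1],[0,0,0,0,1],[0,0,0,0,1],[0,0,0,0,1],[0,0,0,0,1],[0,0,0,0,1]]
  ]
}}

```text
clock: 26.7
tool_pos: [0.4943, 0.3093, 0.1788]
orientation: [-180.0, -0.4, -96.0]
force: [0.7, -0.2, 5.3]
opening: 0.0216
gripper_force: 30.0
```

Call:
{"name": "step_arm", "arguments": {
  "moves": [
    [[0,0,0,0,1],[0,0,0,0,1],[0,0,0,0,1],[0,0,0,0,1],[0,0,0,0,1],[0,0,0,0,1],[0,0,0,0,1],[0,0,0,0,1]]
  ]
}}

```text
clock: 27.5
tool_pos: [0.4943, 0.3093, 0.1788]
orientation: [-180.0, -0.4, -96.0]
force: [1.2, -0.7, 4.4]
opening: 0.0215
gripper_force: 30.0
```

```bash
python3 -c "
from h import *
tilt();tilt(); print(close_job())"
```

```text
tilt 0.424 ridge y,x -0.0106 0.0075 tcp [0.4943 0.3093 0.1788] F [ 0.7 -0.3  6.1] clock 27.55
tilt 0.424 ridge y,x -0.0106 0.0075 tcp [0.4943 0.3093 0.1788] F [ 0.4 -0.3  6.4] clock 27.6
the job is handed in; nothing more can be done
None
```

I handed the job in at 27.6 s with the gauge still gripped and its foot on the ridge (about 9 N); no verdict came back. It leans about 0.42 rad against a mark I put at 0.38–0.45, and I did not see the pointer on the mark in the final pose. The tool can't tilt here, so I gripped the stem across its 22 mm side (along x) instead of along y as you asked and let it pivot in the pads; the foot slid too far on the first try, so I lifted the gauge and set it down again, already leaning.

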